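# Charge the metering valve and hold the grease coupler on its nipple

### The job

Charge the metering valve by swinging its sprung lever (orange thumb post) all the way to its stop, then let it spring right back. Then take the red-handled grease coupler off its parking dock, press it squarely onto the tilted nipple until it snaps over the catch balls, and push it on down to the hex shoulder against the spring of the red plunger. Finish while still gripping the coupler and holding it pressed home, and leave the other things on the desk where they are.

Things in the scene. Friction and masses are not known exactly. Their poses are not given: they have to be found in the camera images.
- charge_lever (a joint): angle of the sprung charging lever, rad: 0 at rest, 1.2 at its stop; it grows as the lever turns anticlockwise seen from above. The spring pulls it back to 0 and takes about 1 N at the thumb post to start it and 3 N at the stop.
- lever_pivot (a point): point on the lever's upright pivot axis at the top of the aluminium housing (radius 21 mm), 77 mm above the desk, fixed to the blue valve block; its axes are the block's: z up, -x the block's front, where the nipple leans to. At rest the lever arm points 35 degrees anticlockwise (seen from above) of the block's +x axis, that is to the block's back left.
- lever_post (a point): centre of the lever's upright orange thumb post, 14 mm thick, from 8 to 46 mm above the lever's underside (85 to 123 mm above the desk), 45 mm from the pivot axis; the flat black arm below it is 9 mm thick, its top 86 mm above the desk at the pivot. Push the post on its clockwise side. Nothing stands beside the post at its own height.
- nipple_base (a point): fixed, centre of the top face of the brass nipple's steel hex shoulder (32 mm wide), 58 mm above the desk; z is the nipple's axis, outwards, 30 degrees from vertical towards the block's front. Along z: stem 14 mm thick up to 32 mm; at 22 mm two sprung catch balls out to 10.5 mm from the axis (along y), 6 to 10 N to enter, then a snap; red sprung plunger 9 mm thick, top at 44 mm at rest
- plunger (a joint): how far the red sprung plunger in the nipple's end is pushed in, m: 0 at rest, about 0.008 when the coupler's mouth sits on the hex shoulder, limit 0.010; takes 2.4 N to start and about 7 N at 0.008.
- coupler_grip (a point): centre of the coupler's red square grip, 28x28 mm and 52 mm long (46 to 98 mm from the mouth); z along the coupler's axis away from its mouth, x and y square to the faces of the grip. The coupler weighs about 0.2 kg, is 104 mm long, with a round steel nose 34 mm thick, and a flange 44 mm across just below the grip (41 to 46 mm from the mouth). It stands upright in the dock, mouth down, its mouth 8 mm above the desk.
- coupler_mouth (a point): centre of the coupler's mouth, 72 mm below the grip centre along the coupler's -z; same axes. The bore is round: a 23 mm mouth narrows in 4 mm to a throat 17 mm wide and 8 mm long, which snaps past the catch balls (this is done when the mouth is about 7 mm from the shoulder); behind it a chamber whose roof, 36 mm from the mouth, pushes the plunger. It may be turned to any angle about its axis.
- dock: fixed round black parking dock 60 mm across and 8 mm high with a grey spigot 13 mm thick, up to 21 mm above the desk, which stands inside the coupler's mouth; origin under its centre on the desk. To the right of the work, between it and the place where the arm starts, stand clutter, a partition and a black case up to 0.28 m high (y below 0.12): rise to about 0.45 m before crossing them
- glue_bottle: leave alone: the small white glue bottle with a red spout cap, 45 mm across and 104 mm tall; origin under its centre
- tape_tub: leave alone: the round pale plastic tub, 85 mm across and 40 mm tall; origin under its centre
- hone: leave alone: the white sharpening stone, 40x172x22 mm; origin under its centre
- wax_block: leave alone: the orange-brown block, 30x56x22 mm; origin under its centre
- flux_brush: leave alone: the stubby brush with a wooden handle, 21x94x21 mm; origin under its centre
Mind the look-alikes: they are no part of the job. Leave any purple look-alike of the part that bears coupler_grip alone.

How it is judged:
On the way, in this order (a step that is already met when the one before it is completed fails the run):
1. the lever is swung to its stop (value of joint charge_lever above 1.1 rad), for 0.1 s.
2. the lever is let go and springs right back (value of joint charge_lever below 0.08 rad and contact force between the fingers and charge_lever below 0.1 N), for 0.2 s.
3. the coupler is taken off its dock (distance between coupler_mouth and dock above 0.04 m and contact force between the fingers and coupler above 1 N), for 0.2 s.
4. the coupler has snapped squarely over the nipple's catch balls (z of coupler_mouth in the frame of nipple_base below 0.008 m and angle between the z axis of coupler_mouth and the z axis of nipple_base, either way round below 0.1 rad and x of coupler_mouth in the frame of nipple_base between -0.004 and 0.004 m and y of coupler_mouth in the frame of nipple_base between -0.004 and 0.004 m), for 0.1 s.
At the end, for the whole second after the job is handed in: Still gripped, the coupler is on the nipple with its mouth within 3.5 mm of the hex shoulder and 4 mm of the axis, square within 0.1 rad (6 degrees), at rest, keeping the red plunger pushed in by more than 4.5 mm; the lever is back at rest (under 0.08 rad) (value of joint plunger above 0.0045 m and z of coupler_mouth in the frame of nipple_base below 0.0035 m and angle between the z axis of coupler_mouth and the z axis of nipple_base, either way round below 0.1 rad and x of coupler_mouth in the frame of nipple_base between -0.004 and 0.004 m and y of coupler_mouth in the frame of nipple_base between -0.004 and 0.004 m and contact force between the fingers and coupler above 2 N and value of joint charge_lever below 0.08 rad and linear speed of coupler below 0.02 m/s); the arm keeps its last pose, push and grip.
It fails at once if the glue bottle is moved more than 2 cm (distance of glue_bottle from where it was at the start of the episode above 0.02 m).
It fails at once if the tape tub is moved more than 2 cm (distance of tape_tub from where it was at the start of the episode above 0.02 m).
It fails at once if the hone is moved more than 2 cm (distance of hone from where it was at the start of the episode above 0.02 m).
It fails at once if the wax block is moved more than 2 cm (distance of wax_block from where it was at the start of the episode above 0.02 m).
It fails at once if the flux brush is moved more than 2 cm (distance of flux_brush from where it was at the start of the episode above 0.02 m).
It also fails if it takes over 70 s, if anything falls off the work surface, if the arm or the gripper's body presses on something with over 40 N, if the wrist force passes 120 N, or if a joint passes its speed limit or range.

### The arm

A 6-joint arm with a two-finger parallel gripper is mounted at the origin on a cart in front of the work surface, level with it; the furniture and walls round the work are solid. World frame = base frame: x ahead of the robot, y to its left, z up, the work surface at z = 0. Lengths are in m, angles in rad, forces in N, time in s.
With the tool pointing down it reaches from about 0.325 to 0.875 m from the base axis. Payload 4.4 kg.
Tool frame: the origin (TCP) lies on the front face of the gripper's body, between the roots of the fingers; the fingertips stand 73 mm ahead of it and the grasp point (between the pads) lies bot.grasp_offset ahead of it (bot.grasp_offset is the distance from the TCP to the grasp point, in m); x points along the fingers, y is the direction in which the jaws open and shut, and the axes are right-handed (so a half turn about x gives the same grasp; the last joint's range is limited). The gripper opens to 85 mm and grips with 20 to 120 N. Pads are 22 mm wide; open, the fingers measure 114 mm over their backs; the gripper's body (76 mm by 85 mm) begins 54 mm behind the grasp point. The pads swing forward as they close: fully open they stand 13 mm farther back than shut.
Start: joints at [-1.383, 0.207, 1.542, -0, 1.393, -0.15], TCP at [0.191, -0.543, 0.304] pointing down, gripper open.
Joint ranges: [-2.73, 2.73], [-0.86, 2.22], [0.23, 2.46], [-1.11, 4.25], [0.08, 2.63], [-2.82, 2.82]. Speed limits (rad/s): [2.79, 2.79, 3.14, 3.14, 3.14, 3.14].

### API

Orientations are given as a rotation vector (axis times angle).
In Python, from station import bot, optics gives the robot as it stands.
- The arm moves only by the tool step_arm, never from a script. Its argument "increments" is a list of rows, each a list of 2 entries, a list of its own where there are three numbers: the shift along the world's x, y, z in cm, then the turn, a rotation vector about the world's x, y, z in rad. A call has 1 to 20 rows; each row shifts and turns the commanded pose from where the row before left it; what a row does not reach is not made up. A row lasts 1/10 s, in which the tool goes at most 50 mm and 8.59 degrees, less where a joint would pass 70% of its speed; a pose out of reach is approached as far as the arm can. A call is refused whole if a number of a shift passes 5 or a number of a turn 0.15, either way. A call with a gripper value outside its range is refused whole. "hand" is the opening, from -1 (shut) to 1 (fully open), so that 0 is half open, set as the call begins (left out, the last holds). The fingers move at their own pace and stop on an object; "grip_force" is the grip in N (left out, the last holds). Time passes only in rows, so rows that do not move let the fingers close. It gives the time, the measured TCP pose, the force and the opening at its end, in the units of the state.
- bot.get_state(): the state, without advancing time (a new reading comes with each control period).
- optics.grab_frame(name): name is "scene" or "top"; returns a dict with "image" (400x640x3 uint8, blue, green, red), "fov_y" (degrees; the focal length in pixels is half the picture's height over the tangent of half this angle, whatever the lens; pixels are square), "cx", "cy" (the principal point, pixels), "world_from_camera" (4x4, takes a point from camera to world coordinates). Camera axes: x right, y down, z forward; pixel columns grow to the right and rows downward; lengths in m; the calibration is good to about 2 mm. A picture is of the moment at which its call begins. There is no depth.
- bot.finish_job(): hands the job in, once; it reports no verdict.
The state is a dict: "clock": time; "joint_pos": joint angles; "qd": joint speeds; "joint_efforts": joint torques, N m; "tcp_pos": TCP position; "tool_rot": TCP orientation; "contact_force": force on the tool from outside, world axes, zero at the start; "ft_torque": the same for the moment, N m; "gripper_width": finger opening in m.
Only numpy, scipy, OpenCV 4.12 (cv2) and the standard library are available. Lean on these libraries where they do the work, as an engineer would, in place of code of your own. Each camera call takes 0.05 s, during which the arm holds its last target.

## Working session

There is one attempt and no reset: what is moved stays moved. The work goes in short steps, Python scripts to look and compute and a tool call to move; the robot and the scene stay as the last step left them, time stands still between calls to the robot, and variables do not carry over. Pictures are saved under pics/ and viewed, and the job is handed in when it is done.

Besides the shell and the picture viewer there is one more tool, called after "Call:" as name([rows], argument=value, ...), one row to a line, values as JSON. step_arm: Moves the arm, as the interface text tells. Its arguments: {"type":"object","properties":{"increments":{"type":"array","items":{"type":"array"}},"hand":{"type":"number"},"grip_force":{"type":"number"}},"required":["increments"]}

```bash
ls; mkdir -p pics; python3 - <<'E'
from station import bot, optics
import cv2, numpy as np
s=bot.get_state(); print(s, bot.grasp_offset)
for n in("scene","top"):
    f=optics.grab_frame(n); cv2.imwrite(f"pics/{n}0.png",f["image"]); print(n,f["fov_y"],f["cx"],f["cy"]); print(np.round(f["world_from_camera"],4))
E
```

```text
pics
{'clock': 0.0, 'joint_pos': array([-1.38350347e+00,  2.07455534e-01,  1.54300211e+00, -9.00086444e-07,
        1.39346663e+00, -1.50508519e-01]), 'qd': array([ 0.00126584, -0.00032234, -0.00095901,  0.00107398, -0.00140109,
        0.00226247]), 'joint_efforts': array([-1.37055290e-04, -3.83034110e+01, -2.91596335e+01, -3.94467206e-04,
        1.04818153e-02, -4.46374611e-05]), 'tcp_pos': array([ 0.19043375, -0.54191064,  0.30268254]), 'tool_rot': array([ 2.03909763,  0.35013683, -2.03918817]), 'contact_force': array([ 0.33448966, -0.53049215, -0.5261877 ]), 'ft_torque': array([ 0.01940127, -0.00705377, -0.06055172]), 'gripper_width': 0.08551506671412751} 0.0539
scene 45.67485536500816 322.84737317687836 199.39823499555231
[[-0.6707 -0.495   0.5524  0.0872]
 [-0.7414  0.4262 -0.5183  0.8686]
 [ 0.0211 -0.7572 -0.6529  0.647 ]
 [ 0.      0.      0.      1.    ]]
top 54.60582161691805 322.3677429361863 203.92351361355065
[[-0.025  -0.9826  0.1838  0.3991]
 [-0.9997  0.0236 -0.0096  0.3956]
 [ 0.0051 -0.184  -0.9829  0.9463]
 [ 0.      0.      0.      1.    ]]
```

View pics/scene0.png

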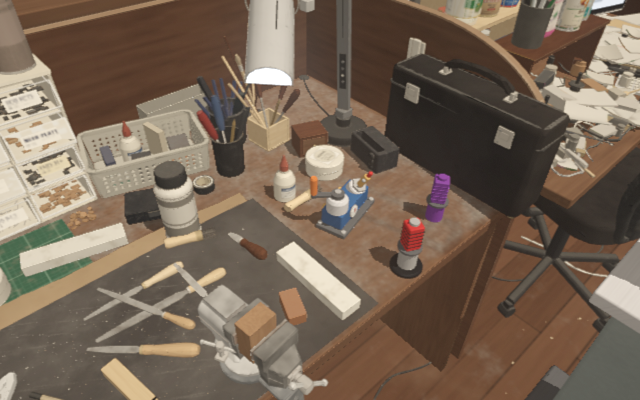

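View pics/top0.png

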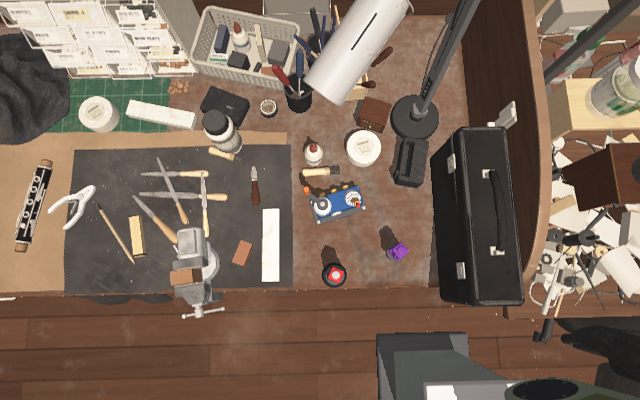

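```bash
python3 - <<'E'
import cv2
a=cv2.imread("pics/scene0.png")[140:300,260:470]; cv2.imwrite("pics/sc.png",cv2.resize(a,None,fx=3.7,fy=3.7,interpolation=cv2.INTER_CUBIC))
a=cv2.imread("pics/top0.png")[120:300,280:420]; cv2.imwrite("pics/tc.png",cv2.resize(a,None,fx=3.3,fy=3.3,interpolation=cv2.INTER_CUBIC)); 
a=cv2.imread("pics/top0.png")[165:225,295:375]; cv2.imwrite("pics/tc2.png",cv2.resize(a,None,fx=10,fy=10,interpolation=cv2.INTER_CUBIC)); 
E
```

```text
(no output)
```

View pics/sc.png

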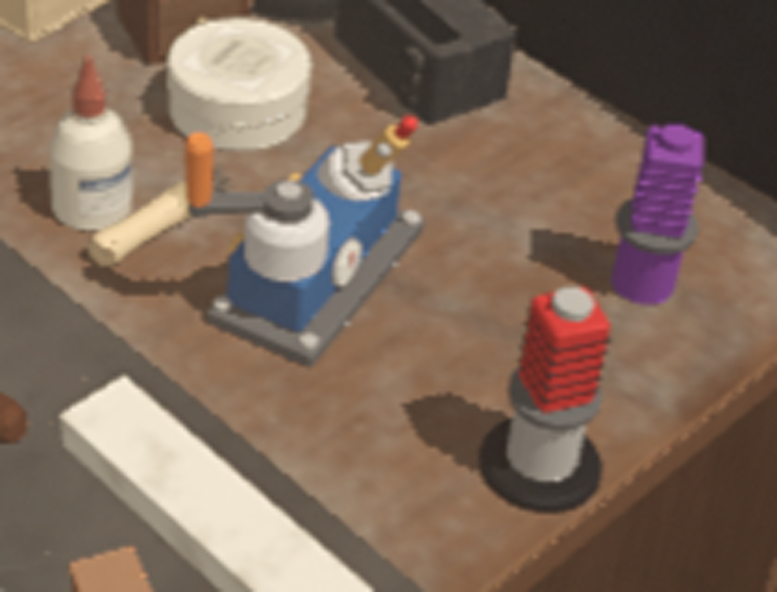

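View pics/tc.png

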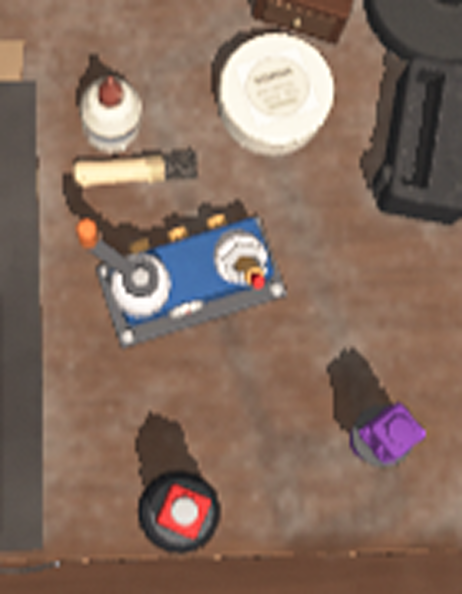

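View pics/tc2.png

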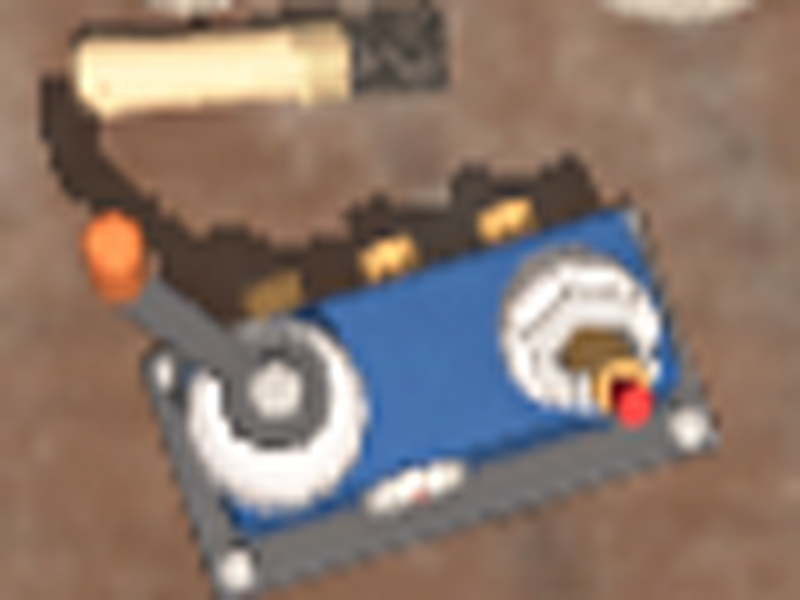

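```bash
cat > h.py <<'E'
import numpy as np, cv2
from station import bot, optics
def K(f): 
    fl=f["image"].shape[0]/2/np.tan(np.radians(f["fov_y"])/2); return fl
def ray(f,uv):
    fl=K(f); d=np.array([(uv[0]-f["cx"])/fl,(uv[1]-f["cy"])/fl,1.]); T=f["world_from_camera"]
    return T[:3,3],T[:3,:3]@d
def onz(f,uv,z):
    o,d=ray(f,uv); return o+d*(z-o[2])/d[2]
def tri(obs):
    A=np.zeros((3,3));b=np.zeros(3);R=[]
    for f,uv in obs:
        o,d=ray(f,uv); d=d/np.linalg.norm(d); P=np.eye(3)-np.outer(d,d); A+=P;b+=P@o; R.append((P,o))
    p=np.linalg.solve(A,b); return p,[float(np.linalg.norm(P@(p-o))) for P,o in R]
def proj(f,p):
    T=f["world_from_camera"]; c=T[:3,:3].T@(np.asarray(p)-T[:3,3]); return np.array([f["cx"],f["cy"]])+K(f)*c[:2]/c[2]
def blobs(f,lo,hi,box):
    hsv=cv2.cvtColor(f["image"],cv2.COLOR_BGR2HSV); m=cv2.inRange(hsv,lo,hi)
    z=np.zeros_like(m); x0,y0,x1,y1=box; z[y0:y1,x0:x1]=m[y0:y1,x0:x1]
    n,l,s,c=cv2.connectedComponentsWithStats(z)
    return [(s[i].tolist(),np.round(c[i],2).tolist()) for i in range(1,n) if s[i][4]>3]
E
python3 - <<'E'
from h import *
S=optics.grab_frame("scene");T=optics.grab_frame("top")
print("post",blobs(S,(5,150,120),(16,255,255),(300,165,325,205)),blobs(T,(5,150,120),(16,255,255),(298,180,315,200)))
print("plung",blobs(S,(0,150,120),(4,255,255),(355,165,380,185)),blobs(S,(170,150,120),(180,255,255),(355,165,380,185)),blobs(T,(0,150,120),(6,255,255),(345,195,375,215)),blobs(T,(170,150,120),(180,255,255),(345,195,375,215)))
print("blue",blobs(T,(100,100,60),(125,255,255),(290,160,380,230)))
print("red",blobs(S,(0,150,90),(6,255,255),(390,205,440,260)),blobs(T,(0,150,90),(6,255,255),(310,255,350,290)))
print("cap",blobs(S,(0,0,120),(180,60,255),(405,210,425,228)),blobs(T,(0,0,120),(180,90,255),(325,265,346,285)))
# corners of base plate screws from tc2 zoom
for n,(u,v) in dict(tl=(163,370),bl=(238,570),br=(690,427)).items():
    uv=(295+(u+.5)/10-.5,165+(v+.5)/10-.5); print(n,onz(T,uv,0.01))
E
```

```text
post [([310, 176, 7, 20, 110], [313.43, 185.2])] [([303, 186, 6, 9, 43], [305.77, 190.02])]
plung [([368, 171, 5, 6, 21], [369.86, 173.62])] [] [([356, 203, 4, 4, 11], [357.82, 204.82])] []
blue [([325, 186, 35, 31, 389], [339.41, 200.56]), ([360, 198, 3, 7, 11], [361.18, 201.45]), ([318, 216, 6, 3, 10], [320.0, 216.8])]
red [([401, 219, 24, 32, 504], [411.65, 235.8])] [([327, 267, 17, 16, 108], [335.21, 274.33])]
cap [([410, 218, 10, 8, 67], [414.22, 221.52])] [([332, 271, 8, 8, 54], [335.39, 274.39]), ([329, 281, 6, 3, 6], [331.5, 282.33])]
tl [0.58076985 0.41455355 0.01      ]
bl [0.530683   0.39724846 0.01      ]
br [0.56340813 0.28545721 0.01      ]
```

```bash
python3 - <<'E'
import cv2
a=cv2.imread("pics/scene0.png")[155:240,280:390]; cv2.imwrite("pics/sc2.png",cv2.resize(a,None,fx=7,fy=7,interpolation=cv2.INTER_CUBIC))
a=cv2.imread("pics/scene0.png")[205:285,380:460]; cv2.imwrite("pics/sc3.png",cv2.resize(a,None,fx=7,fy=7,interpolation=cv2.INTER_CUBIC))
a=cv2.imread("pics/top0.png")[250:300,305:365]; cv2.imwrite("pics/tc3.png",cv2.resize(a,None,fx=10,fy=10,interpolation=cv2.INTER_CUBIC)); 
E
```

```text
(no output)
```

View pics/sc2.png

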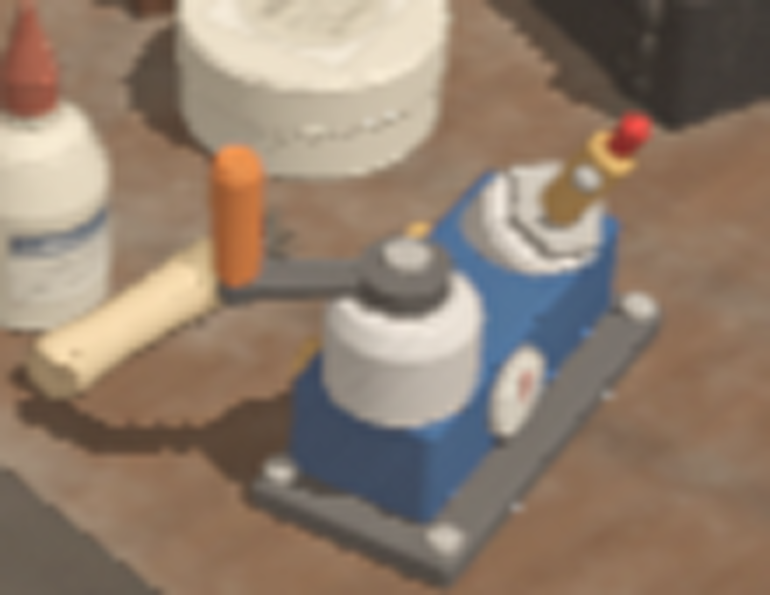

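View pics/sc3.png

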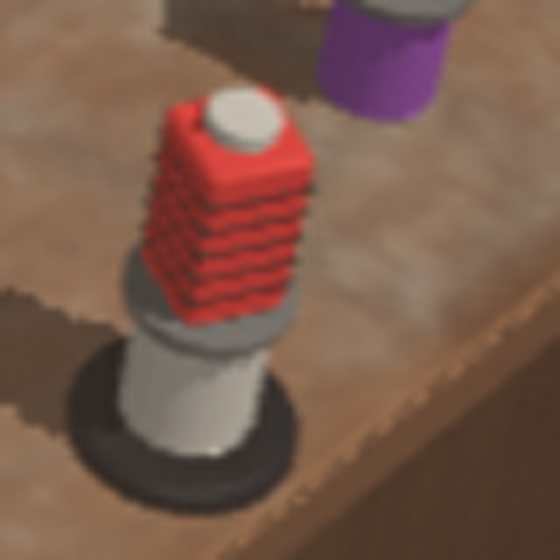

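View pics/tc3.png

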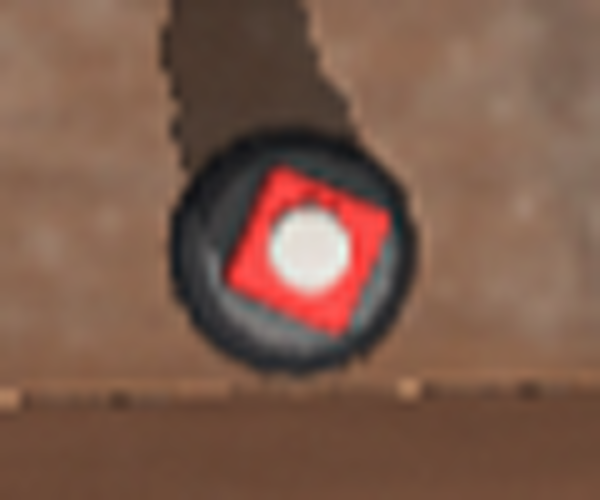

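```bash
python3 - <<'E'
from h import *
S=optics.grab_frame("scene");T=optics.grab_frame("top")
print("plunger",tri([(S,(369.86,173.62)),(T,(357.82,204.82))]))
print("cap",tri([(S,(414.3,221.2)),(T,(335.4,274.4))]), onz(S,(414.3,221.2),.112),onz(T,(335.4,274.4),.112))
print("post",tri([(S,(313.43,185.2)),(T,(305.77,190.02))]))
z7=lambda u,v:(280+(u+.5)/7-.5,155+(v+.5)/7-.5)
z10=lambda u,v:(295+(u+.5)/10-.5,165+(v+.5)/10-.5)
print("bolt",tri([(S,z7(410,253)),(T,z10(277,388))]))
print("lamp end",tri([(S,(270,78)),(T,(340,85))]))
P={}
for n,a,b in (("tl",(163,370),(281,470)),("bl",(238,570),(445,537)),("br",(690,427),(640,304))):
    P[n],r=tri([(T,z10(*a)),(S,z7(*b))]); print(n,P[n],r)
d=P["br"]-P["bl"]; print("yaw",np.degrees(np.arctan2(d[0],-d[1]))); d=P["tl"]-P["bl"]; print(np.degrees(np.arctan2(d[1],d[0])), "len",np.linalg.norm(d))
print("hex centre T",onz(T,z10(585,335),.058),"S",onz(S,z7(555,215),.058))
print("housing T",onz(T,z10(278,395),.077))
print("glue cap T",onz(T,(314,144),.1),"brush ends",onz(T,z10(80,75),.015),onz(T,z10(445,50),.015))
zz=lambda u,v:(305+(u+.5)/10-.5,250+(v+.5)/10-.5)
c=[onz(T,zz(*p),.106)[:2] for p in((275,165),(392,213),(342,335),(225,275))]
print("coupler corners",np.round(c,4),np.mean(c,0)); 
for i in range(4): e=c[(i+1)%4]-c[i]; print(np.degrees(np.arctan2(e[1],e[0])),np.linalg.norm(e))
print("dock T", onz(T,zz(292,250),.008))
E
```

```text
plunger (array([0.55510891, 0.30759964, 0.09075385]), [2.907352336843293e-05, 2.9073523368378083e-05])
cap (array([0.40255541, 0.36344127, 0.10877714]), [1.6154892583642392e-05, 1.615489258361377e-05]) [0.40068034 0.36647495 0.112     ] [0.40252849 0.36355611 0.112     ]
post (array([0.58879456, 0.42313481, 0.10264566]), [0.0005584530675864752, 0.000558453067586549])
bolt (array([0.56051301, 0.3870666 , 0.08786402]), [0.0004890537756332837, 0.0004890537756333813])
lamp end (array([0.790337  , 0.35113343, 0.21055443]), [0.007890904767783246, 0.0078909047677835])
tl [0.57976182 0.414064   0.01218121] [0.0007250805636225004, 0.0007250805636225435]
bl [0.53048974 0.39728569 0.01176607] [6.781448276120674e-05, 6.781448276140126e-05]
br [0.56323281 0.28569471 0.01149966] [0.0001067702616886267, 0.00010677026168856217]
yaw 16.35276302456708
18.804918989608197 len 0.052052110865858155
hex centre T [0.57742587 0.31470556 0.058     ] S [0.57081192 0.31851407 0.058     ]
housing T [0.56132671 0.38707025 0.077     ]
glue cap T [0.6972347  0.40290366 0.1       ] brush ends [0.65488687 0.43359541 0.015     ] [0.65917066 0.34275738 0.015     ]
coupler corners [[0.4203 0.37  ]
 [0.4096 0.3452]
 [0.3843 0.3568]
 [0.3974 0.3813]] [0.4029084  0.36331505]
-113.51872194597158 0.026948768849581032
155.4875224489632 0.02778208153173782
61.79874315929952 0.027826841034530005
-26.36257013361426 0.02553771758229562
dock T [0.40270635 0.3635092  0.008     ]
```

```bash
python3 - <<'E'
from h import *
from scipy.spatial.transform import Rotation as R
s=bot.get_state();print(np.round(R.from_rotvec(s["tool_rot"]).as_matrix(),3))
E
```

```text
[[-0.     0.331 -0.943]
 [ 0.001 -0.943 -0.331]
 [-1.    -0.001 -0.   ]]
```

Call:
step_arm([
  [[0,0,4.3],[0,0,0]],
  [[0,0,4.3],[0,0,0]],
  [[0,0,4.3],[0,0,0]],
  [[0,0,4.1],[0,0,0]],
  [[1.77,3.94,0],[0,0,0.089]],
  [[1.77,3.94,0],[0,0,0.089]],
  [[1.77,3.94,0],[0,0,0.089]],
  [[1.77,3.94,0],[0,0,0.089]],
  [[1.77,3.94,0],[0,0,0.089]],
  [[1.77,3.94,0],[0,0,0.089]],
  [[1.77,3.94,0],[0,0,0.089]],
  [[1.77,3.94,0],[0,0,0.089]],
  [[1.77,3.94,0],[0,0,0.089]],
  [[1.77,3.94,0],[0,0,0.089]],
  [[1.77,3.94,0],[0,0,0.089]],
  [[1.77,3.94,0],[0,0,0.089]],
], hand=-1)

```text
clock: 1.9
tcp_pos: [0.4032, -0.0679, 0.4741]
tool_rot: [1.327, 1.127, -1.327]
contact_force: [0.6, -1.4, -0.6]
gripper_width: -0.0002
```

Call:
step_arm([
  [[1.75,3.94,0],[0,0,0.089]],
  [[1.75,3.94,0],[0,0,0.089]],
  [[1.75,3.94,0],[0,0,0.089]],
  [[1.75,3.94,0],[0,0,0.089]],
  [[1.75,3.94,0],[0,0,0.089]],
  [[1.75,3.94,0],[0,0,0.089]],
  [[1.75,3.94,0],[0,0,0.089]],
  [[1.75,3.94,0],[0,0,0.089]],
  [[1.75,3.94,0],[0,0,0.089]],
  [[1.75,3.94,0],[0,0,0.089]],
  [[1.75,3.94,0],[0,0,0.089]],
  [[1.75,3.94,0],[0,0,0.089]],
  [[0,0,0],[0,0,0]],
  [[0,0,0],[0,0,0]],
])

```text
clock: 3.3
tcp_pos: [0.6131, 0.404, 0.4712]
tool_rot: [0.52, 1.509, -0.525]
contact_force: [0.1, 0.8, 0.1]
gripper_width: 0.0002
```

Call:
step_arm([
  [[0,0,-4.5],[0,0,0]],
  [[0,0,-4.5],[0,0,0]],
  [[0,0,-4.5],[0,0,0]],
  [[0,0,-4.5],[0,0,0]],
  [[0,0,-4],[0,0,0]],
  [[0,0,0],[0,0,0]],
  [[0,0,0],[0,0,0]],
])

```text
clock: 4.0
tcp_pos: [0.613, 0.402, 0.2551]
tool_rot: [0.524, 1.506, -0.524]
contact_force: [-0.2, 0.2, -0.4]
gripper_width: -0.0001
```

```bash
cat > look.py <<'E'
import sys
from h import *
# look.py tag fx sx0 sy0 sx1 sy1 tx0..
tag=sys.argv[1]; b=list(map(int,sys.argv[2:10]))
out=[]
for n,(x0,y0,x1,y1) in(("scene",b[:4]),("top",b[4:])):
    f=optics.grab_frame(n); cv2.imwrite(f"pics/{tag}_{n}_full.png",f["image"]); a=f["image"][y0:y1,x0:x1]
    k=min(390/(x1-x0),590/(y1-y0)); print(n,"scale",round(k,3)); a=cv2.resize(a,None,fx=k,fy=k,interpolation=cv2.INTER_CUBIC)
    c=np.zeros((590,395,3),np.uint8); c[:a.shape[0],:a.shape[1]]=a; out.append(c)
cv2.imwrite(f"pics/{tag}.png",np.hstack(out))
s=bot.get_state(); print(s["clock"],s["tcp_pos"],s["tool_rot"],s["contact_force"])
E
python3 look.py a 270 110 400 260 280 130 400 290
```

```text
scene scale 3.0
top scale 3.25
4.1 [0.61463656 0.40331753 0.25896883] [ 0.52718373  1.50137012 -0.51874112] [ 0.45868071 -0.00287969  0.81904101]
```

View pics/a.png

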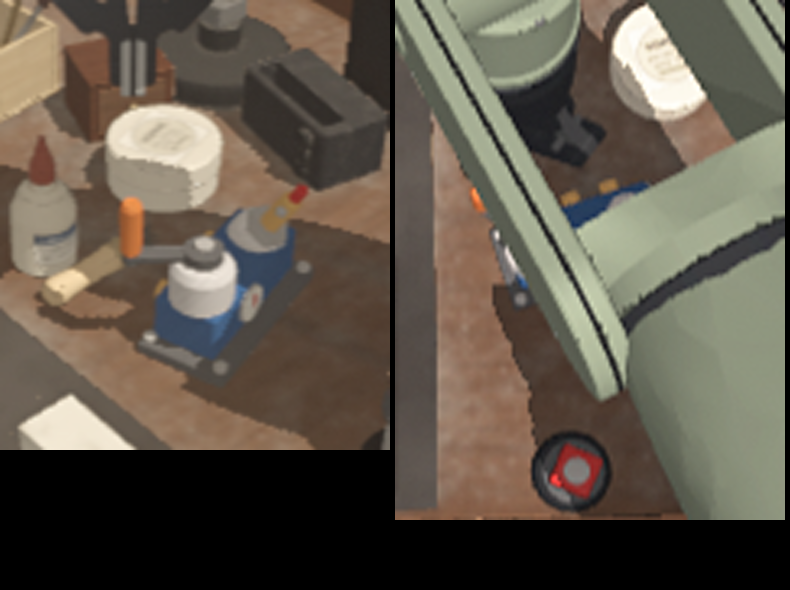

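```bash
python3 - <<'E'
from h import *
S=optics.grab_frame("scene")
for z in (.17,.184,.197): print(z,(proj(S,(.6137,.4027,z))-[270,110])*3)
E
```

```text
0.17 [128.50122811 102.71701326]
0.184 [128.6769537   82.80738537]
0.197 [128.84360934  63.92537914]
```

```bash
python3 - <<'E'
from h import *
pv=np.array([.5605,.3869]);t0=np.radians(51.8)
def pos(phi,off): 
    t=t0+phi; return pv+.045*np.array([np.cos(t),np.sin(t)])+off*np.array([np.sin(t),-np.cos(t)])
p=np.array([.6137,.4027])
for phi,off in [(0,.018)]+[(k*.125,.018) for k in range(1,12)]:
    q=pos(phi,off); print(round(phi,3),q.round(4),((q-p)*100).round(2)); p=q
E
```

```text
0 [0.6025 0.4111] [-1.12  0.84]
0.125 [0.5991 0.4162] [-0.33  0.5 ]
0.25 [0.5952 0.4208] [-0.4   0.46]
0.375 [0.5907 0.4248] [-0.45  0.41]
0.5 [0.5857 0.4283] [-0.5   0.35]
0.625 [0.5804 0.4311] [-0.54  0.28]
0.75 [0.5747 0.4332] [-0.57  0.21]
0.875 [0.5688 0.4346] [-0.59  0.14]
1.0 [0.5628 0.4353] [-0.6   0.07]
1.125 [0.5567 0.4352] [-0.61 -0.01]
1.25 [0.5507 0.4344] [-0.6  -0.08]
1.375 [0.5449 0.4328] [-0.58 -0.16]
```

Call:
step_arm([
  [[0,0,-4],[0,0,0]],
  [[0,0,-3.8],[0,0,0]],
  [[0,0,0],[0,0,0]],
  [[0,0,0],[0,0,0]],
])

```text
clock: 4.55
tcp_pos: [0.6135, 0.4034, 0.1775]
tool_rot: [0.523, 1.506, -0.522]
contact_force: [0.2, -0.4, 1.0]
gripper_width: 0.0001
```

Call:
step_arm([
  [[-1.1,0.8,0],[0,0,0]],
  [[-0.33,0.5,0],[0,0,0.125]],
  [[-0.4,0.46,0],[0,0,0.125]],
  [[-0.45,0.41,0],[0,0,0.125]],
  [[-0.5,0.35,0],[0,0,0.125]],
  [[-0.54,0.28,0],[0,0,0.125]],
  [[0,0,0],[0,0,0]],
  [[0,0,0],[0,0,0]],
])

```text
clock: 5.35
tcp_pos: [0.5812, 0.4325, 0.1797]
tool_rot: [0.038, 1.564, -0.032]
contact_force: [2.1, 0.4, 2.3]
gripper_width: -0.0002
```

```bash
python3 look.py b 270 110 400 260 280 130 400 290
```

```text
scene scale 3.0
top scale 3.25
5.45 [0.58093642 0.43198087 0.17836865] [ 0.03708179  1.5663811  -0.03285479] [2.09844471 0.88987965 1.16121488]
```

View pics/b.png

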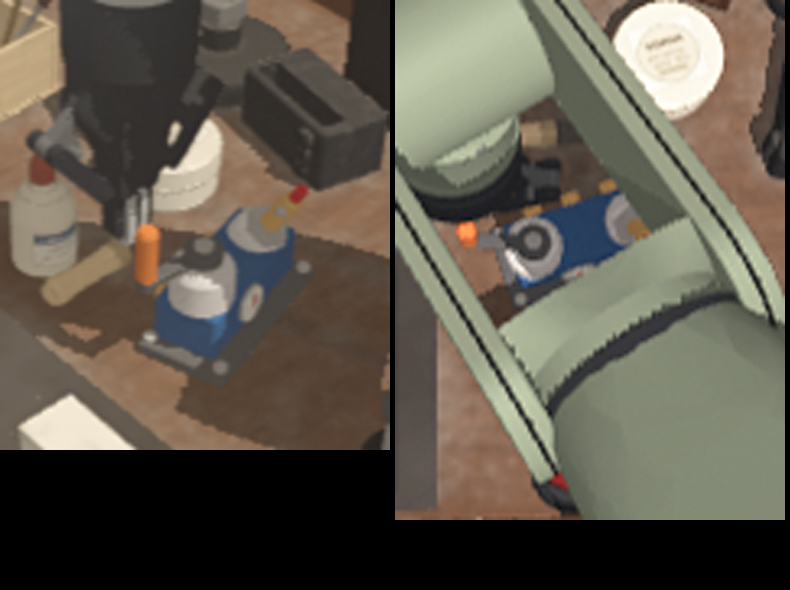

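Call:
step_arm([
  [[-0.57,0.21,0],[0,0,0.125]],
  [[-0.59,0.14,0],[0,0,0.125]],
  [[-0.6,0.07,0],[0,0,0.125]],
  [[-0.6,-0.01,0],[0,0,0.125]],
  [[0,0,0],[0,0,0]],
  [[0,0,0],[0,0,0]],
])

```text
clock: 6.05
tcp_pos: [0.557, 0.4357, 0.177]
tool_rot: [-0.355, 1.539, 0.357]
contact_force: [2.4, 1.3, 2.3]
gripper_width: 0.0003
```

```bash
python3 look.py c 270 110 400 260 280 130 400 290; python3 - <<'E'
from h import *
S=optics.grab_frame("scene");T=optics.grab_frame("top")
a=blobs(S,(5,150,120),(16,255,255),(300,165,345,235));b=blobs(T,(5,150,120),(16,255,255),(290,180,325,240));print(a,b)
if len(a)==1==len(b): 
    p,r=tri([(S,a[0][1]),(T,b[0][1])]);print(p,r); d=p[:2]-[.5605,.3869];print(np.arctan2(d[1],d[0])-np.radians(51.8),np.hypot(*d))
E
```

```text
scene scale 3.0
top scale 3.25
6.15 [0.55689297 0.43563784 0.17666737] [-0.35560119  1.53933779  0.35741006] [1.89582289 2.36158038 1.98333037]
[([325, 190, 9, 20, 137], [329.1, 199.25])] [([301, 210, 6, 6, 30], [303.93, 212.43])]
[0.53899547 0.42876024 0.10422077] [0.0006703731760400112, 0.0006703731760400484]
1.1412805747661297 0.04706086116243133
```

View pics/c.png

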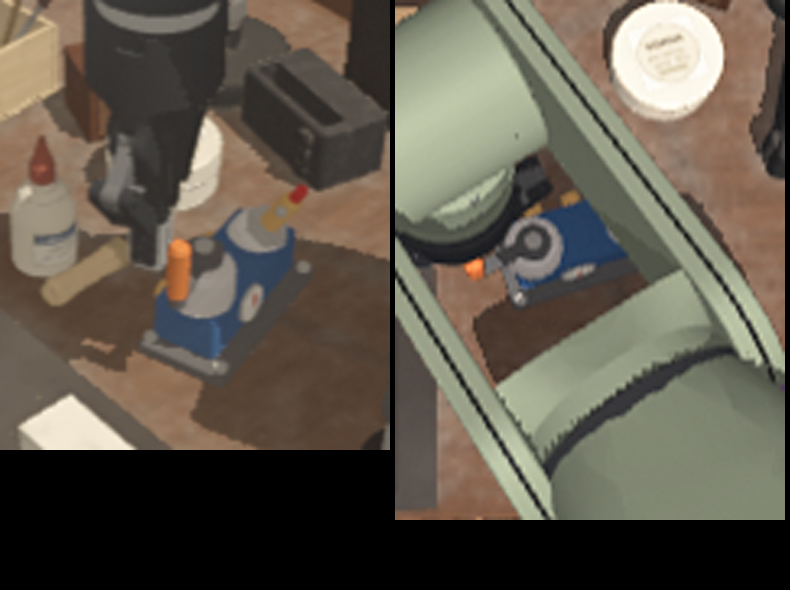

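Lever is at about 1.14 rad by triangulation. I nudge it to the stop in small steps until the force rises.

Call:
step_arm([
  [[-0.2,-0.02,0],[0,0,0.04]],
  [[-0.2,-0.03,0],[0,0,0.04]],
  [[0,0,0],[0,0,0]],
  [[0,0,0],[0,0,0]],
])

```text
clock: 6.65
tcp_pos: [0.5532, 0.4351, 0.1762]
tool_rot: [-0.419, 1.527, 0.42]
contact_force: [4.3, 2.7, 1.6]
gripper_width: -0.0003
```

Call:
step_arm([
  [[-0.15,-0.02,0],[0,0,0.03]],
  [[0,0,0],[0,0,0]],
  [[0,0,0],[0,0,0]],
])

```text
clock: 6.95
tcp_pos: [0.5526, 0.4352, 0.1763]
tool_rot: [-0.442, 1.519, 0.444]
contact_force: [6.9, 3.6, -0.7]
gripper_width: 0.0002
```

```bash
python3 - <<'E'
from h import *
S=optics.grab_frame("scene");T=optics.grab_frame("top")
a=blobs(S,(5,150,120),(16,255,255),(300,165,345,235));b=blobs(T,(5,150,120),(16,255,255),(290,180,325,240));print(a,b)
p,r=tri([(S,a[0][1]),(T,b[0][1])]);print(p,r); d=p[:2]-[.5605,.3869];print(np.arctan2(d[1],d[0])-np.radians(51.8),np.hypot(*d)); print(bot.get_state()["contact_force"])
E
```

```text
[([328, 190, 8, 21, 129], [331.09, 199.78])] [([303, 212, 5, 5, 23], [305.17, 214.0])]
[0.53585493 0.4263589  0.10357405] [0.0010697077846941582, 0.0010697077846941166]
1.2250098528517113 0.046522946671327434
[ 7.27588329  2.53337929 -0.32281992]
```

Call:
step_arm([
  [[0.35,0.04,0],[0,0,-0.07]],
  [[0.6,0.05,0],[0,0,-0.125]],
  [[0.6,-0.07,0],[0,0,-0.125]],
  [[0.59,-0.14,0],[0,0,-0.125]],
  [[0.57,-0.21,0],[0,0,-0.125]],
  [[0.54,-0.28,0],[0,0,-0.125]],
  [[0.5,-0.35,0],[0,0,-0.125]],
  [[0.45,-0.41,0],[0,0,-0.125]],
  [[0.4,-0.46,0],[0,0,-0.125]],
  [[0.33,-0.5,0],[0,0,-0.125]],
  [[1.3,-0.95,0],[0,0,0]],
  [[0,0,0],[0,0,0]],
  [[0,0,0],[0,0,0]],
  [[0,0,0],[0,0,0]],
])

```text
clock: 8.45
tcp_pos: [0.6125, 0.4017, 0.1754]
tool_rot: [0.49, 1.516, -0.492]
contact_force: [0.1, 0.2, -0.3]
gripper_width: -0.0001
```

```bash
python3 look.py d 270 110 400 260 280 130 400 290;python3 - <<'E'
from h import *
S=optics.grab_frame("scene")
print(blobs(S,(5,150,120),(16,255,255),(300,165,345,235)))
E
```

```text
scene scale 3.0
top scale 3.25
8.55 [0.61247382 0.40198353 0.175708  ] [ 0.4906189   1.51515099 -0.4911561 ] [-0.09112459  0.31568764 -0.00550496]
[([310, 176, 8, 20, 135], [313.36, 185.33])]
```

View pics/d.png

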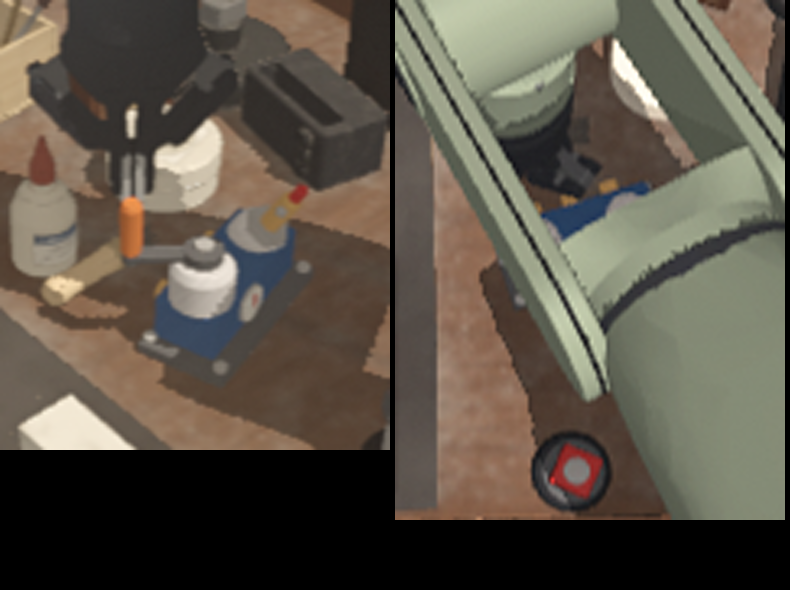

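```bash
python3 - <<'E'
from h import *
from scipy.spatial.transform import Rotation as R
s=bot.get_state();M=R.from_rotvec(s["tool_rot"]).as_matrix();print(M.round(3),np.degrees(np.arctan2(M[1,1],M[0,1])),s["joint_pos"])
E
```

```text
[[-0.     0.587  0.81 ]
 [-0.     0.81  -0.587]
 [-1.    -0.    -0.   ]] 54.0871655002423 [ 4.62901873e-01  6.43570439e-01  1.20493861e+00  1.48317891e-04
  1.29349980e+00 -4.81137832e-01]
```

Call:
step_arm([
  [[0,0,4.2],[0,0,0]],
  [[0,0,4.2],[0,0,0]],
  [[0,0,3.1],[0,0,0]],
  [[-3.5,-0.64,0],[0,0,0.03]],
  [[-3.5,-0.64,0],[0,0,0.03]],
  [[-3.5,-0.64,0],[0,0,0.03]],
  [[-3.5,-0.64,0],[0,0,0.03]],
  [[-3.5,-0.64,0],[0,0,0.03]],
  [[-3.5,-0.64,0],[0,0,0.03]],
  [[0,0,-4],[0,0,0]],
  [[0,0,-4],[0,0,0]],
  [[0,0,0],[0,0,0]],
  [[0,0,0],[0,0,0]],
], hand=0.6, grip_force=40)

```text
clock: 9.9
tcp_pos: [0.4026, 0.3633, 0.2109]
tool_rot: [0.35, 1.543, -0.352]
contact_force: [0.1, -0.0, -0.3]
gripper_width: 0.0681
```

```bash
python3 look.py e 350 130 480 290 270 130 410 310
```

```text
scene scale 3.0
top scale 2.786
10.0 [0.40434702 0.36423677 0.21326949] [ 0.35325927  1.5392347  -0.34852344] [-0.25663006  0.43411518  0.95995226]
```

View pics/e.png

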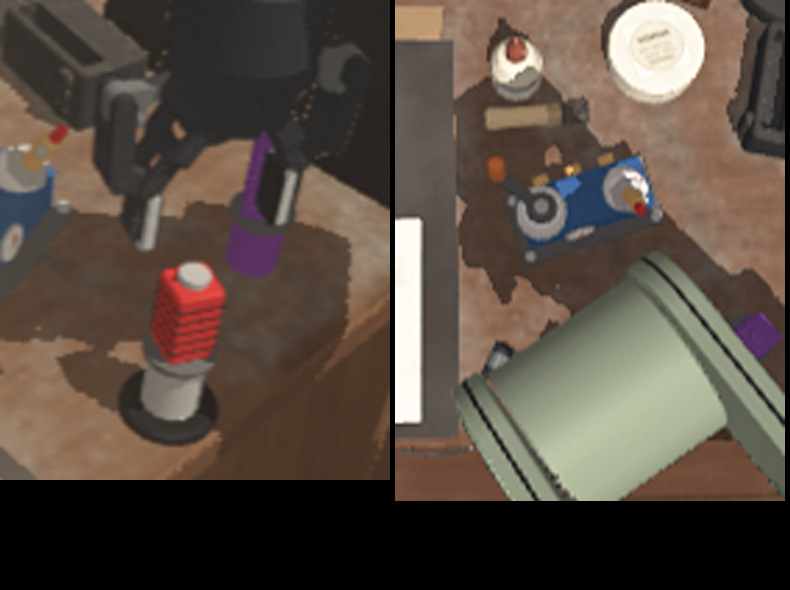

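```bash
python3 - <<'E'
from h import *
S=optics.grab_frame("scene")
for z in (.13,.14,.147,.112): print(z,(proj(S,(.4035,.3637,z))-[350,130])*3)
print(bot.get_state()["tcp_pos"])
E
```

```text
0.13 [197.00990008 244.50175669]
0.14 [199.77106563 230.75234823]
0.147 [201.73200305 220.98772923]
0.112 [192.15544111 268.67485968]
[0.40454299 0.36429072 0.21355105]
```

```bash
python3 - <<'E'
from h import *
S=optics.grab_frame("scene"); a=S["image"][170:260,380:460]
a=cv2.convertScaleAbs(a,alpha=1.5,beta=15)
cv2.imwrite("pics/e2.png",cv2.resize(a,None,fx=6.6,fy=6.6,interpolation=cv2.INTER_CUBIC))
from scipy.spatial.transform import Rotation as R
s=bot.get_state();p=s["tcp_pos"];M=R.from_rotvec(s["tool_rot"]).as_matrix();print(p,M.round(3),s["gripper_width"])
for y in(-.034,.034):
  for z in(-.011,.011):
    for x in(.06,.073): print(x,y,z,(proj(S,p+M@[x,y,z])-[380,170])*6.6)
E
```

```text
[0.40448605 0.36422174 0.21343625] [[ 0.004  0.433  0.901]
 [ 0.003  0.901 -0.433]
 [-1.     0.004  0.002]] 0.0683835167583405
0.06 -0.034 -0.011 [391.66289749 206.20076355]
0.073 -0.034 -0.011 [381.78185602 246.22796793]
0.06 -0.034 0.011 [350.69638809 149.64283547]
0.073 -0.034 0.011 [341.45990463 189.47333964]
0.06 0.034 -0.011 [132.94638783 254.28027771]
0.073 0.034 -0.011 [125.78417742 294.59908869]
0.06 0.034 0.011 [ 96.53818595 195.54926304]
0.073 0.034 0.011 [ 89.92706419 235.68539087]
```

View pics/e2.png

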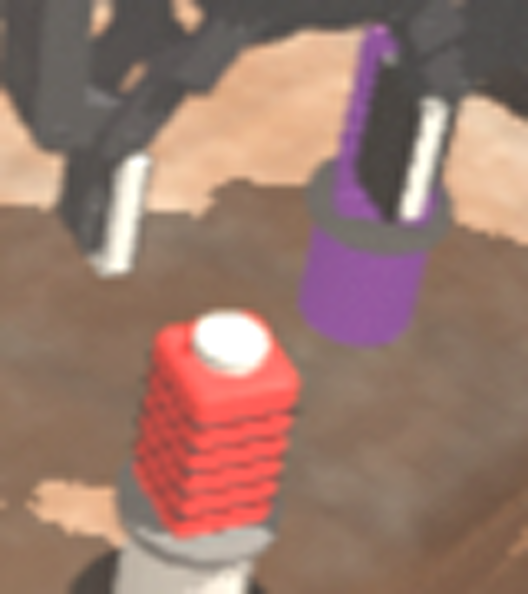

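Call:
step_arm([
  [[-0.1,-0.05,-2.7],[0,0,0]],
  [[0,0,-2.5],[0,0,0]],
  [[0,0,-2.5],[0,0,0]],
  [[0,0,0],[0,0,0]],
  [[0,0,0],[0,0,0]],
])

```text
clock: 10.6
tcp_pos: [0.4027, 0.3632, 0.135]
tool_rot: [0.352, 1.541, -0.351]
contact_force: [0.5, 0.5, 0.8]
gripper_width: 0.0686
```

```bash
python3 look.py f 380 170 460 290 290 220 370 310
```

```text
scene scale 4.875
top scale 4.875
10.7 [0.40341229 0.36371037 0.13609463] [ 0.35341101  1.53924339 -0.34873006] [ 0.34385367  1.18297256 -0.13972912]
```

View pics/f.png

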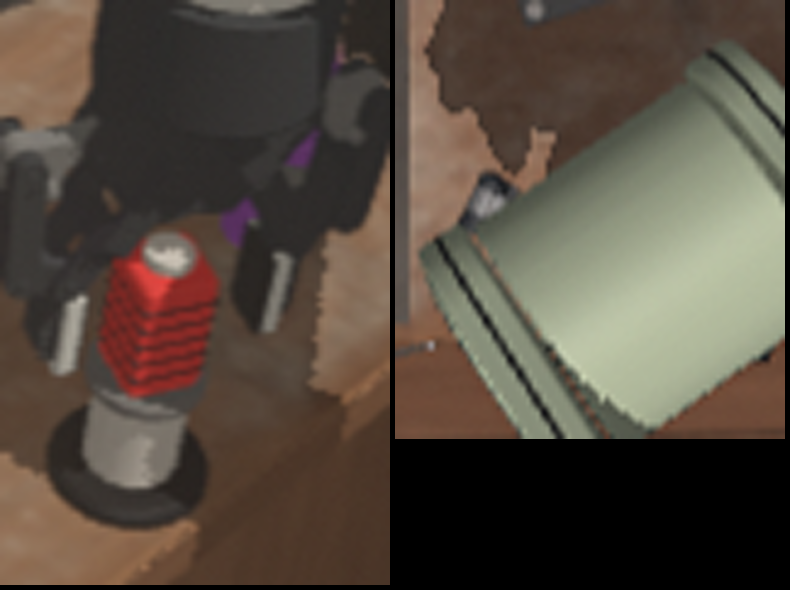

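Call:
step_arm([
  [[0,0,0],[0,0,0]],
  [[0,0,0],[0,0,0]],
  [[0,0,0],[0,0,0]],
  [[0,0,0],[0,0,0]],
  [[0,0,0],[0,0,0]],
  [[0,0,0],[0,0,0]],
  [[0,0,0],[0,0,0]],
], hand=-1, grip_force=80)

```text
clock: 11.4
tcp_pos: [0.4027, 0.3633, 0.135]
tool_rot: [0.352, 1.541, -0.35]
contact_force: [-0.7, -0.1, 6.5]
gripper_width: 0.0274
```

```bash
python3 look.py g 380 170 460 290 290 220 370 310
```

```text
scene scale 4.875
top scale 4.875
11.5 [0.40265392 0.363278   0.13497735] [ 0.35225206  1.54067495 -0.34989335] [-0.52188261  0.0381622   6.48248185]
```

View pics/g.png

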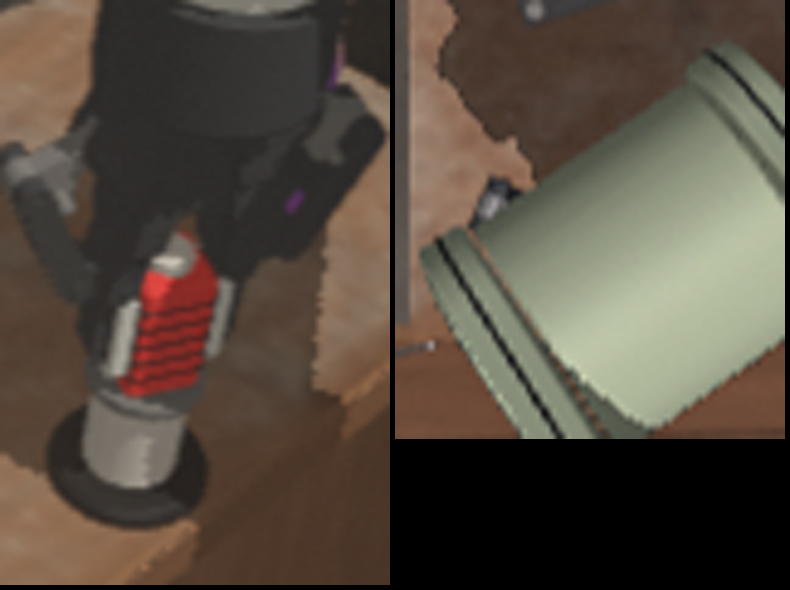

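Call:
step_arm([
  [[0,0,2],[0,0,0]],
  [[0,0,3.5],[0,0,0]],
  [[0,0,4.5],[0,0,0]],
  [[0,0,4.5],[0,0,0]],
  [[0,0,4.5],[0,0,0]],
  [[1.9,-1.95,0.5],[0,0,0]],
  [[1.9,-1.95,0],[0,0,0]],
  [[1.9,-1.95,0],[0,0,0]],
  [[1.9,-1.95,0],[0,0,0]],
  [[0,0,0],[0.03,-0.1,0]],
  [[0,0,0],[0.03,-0.1,0]],
  [[0,0,0],[0.03,-0.1,0]],
  [[0,0,0],[0.03,-0.1,0]],
  [[0,0,0],[0.03,-0.1,0]],
  [[0,0,0],[0,0,0]],
  [[0,0,0],[0,0,0]],
  [[0,0,0],[0,0,0]],
])

```text
clock: 13.2
tcp_pos: [0.4785, 0.2849, 0.3291]
tool_rot: [0.513, 1.079, -0.132]
contact_force: [1.1, 0.0, -1.3]
gripper_width: 0.027
```

```bash
python3 look.py h 300 110 430 260 270 130 410 310; python3 - <<'E'
from h import *
from scipy.spatial.transform import Rotation as R
s=bot.get_state();M=R.from_rotvec(s["tool_rot"]).as_matrix();print(M.round(3),s["tcp_pos"],s["contact_force"],s["gripper_width"],s["joint_pos"])
E
```

```text
scene scale 3.0
top scale 2.786
13.3 [0.47877773 0.28497542 0.329357  ] [ 0.51375743  1.07855391 -0.13160587] [ 0.10342504  0.10435929 -1.97274808]
[[ 0.477  0.347  0.807]
 [ 0.143  0.876 -0.462]
 [-0.867  0.336  0.368]] [0.47877773 0.28497542 0.329357  ] [ 0.10342504  0.10435929 -1.97274808] 0.02695922781089155 [ 0.40694446 -0.0818399   1.86184503 -0.07703134  0.84417736 -0.67975451]
```

View pics/h.png

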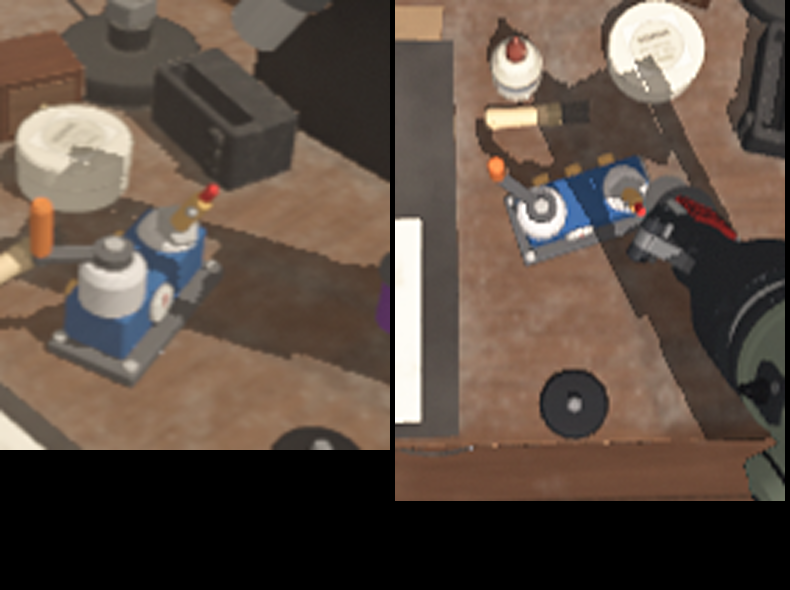

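Call:
step_arm([
  [[0,0,-3],[0,0,0]],
  [[0,0,-3],[0,0,0]],
  [[0,0,-2],[0,0,0]],
  [[0,0,-1.5],[0,0,0]],
  [[0,0,0],[0,0,0]],
  [[0,0,0],[0,0,0]],
])

```text
clock: 13.9
tcp_pos: [0.4786, 0.285, 0.2342]
tool_rot: [0.514, 1.078, -0.131]
contact_force: [-0.0, -0.3, -2.0]
gripper_width: 0.0273
```

```bash
python3 look.py i 320 110 440 250 320 150 410 270; python3 - <<'E'
from h import *
s=bot.get_state();print(s["tcp_pos"],s["contact_force"])
E
```

```text
scene scale 3.25
top scale 4.333
14.0 [0.47917349 0.28526959 0.23565226] [ 0.51466994  1.07584417 -0.12994044] [ 0.494072    0.15846588 -1.1683596 ]
[0.47917349 0.28526959 0.23565226] [ 0.494072    0.15846588 -1.1683596 ]
```

View pics/i.png

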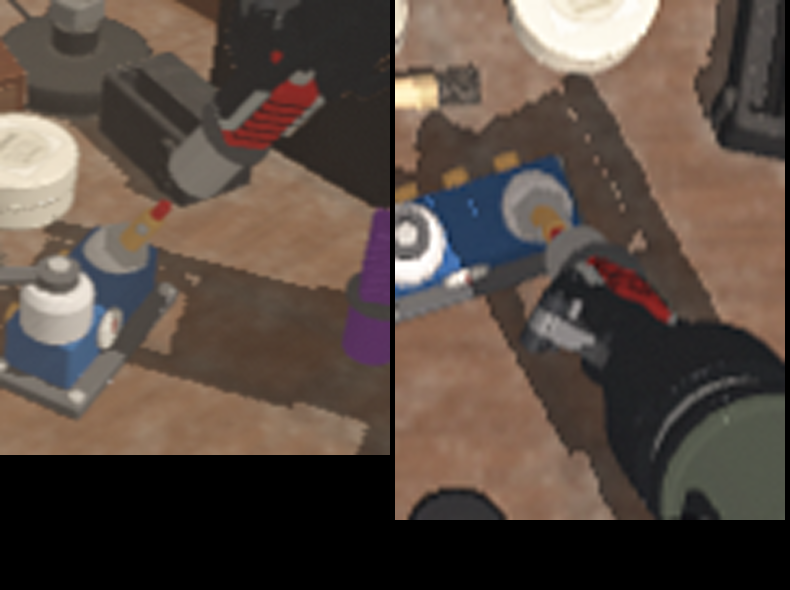

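```bash
cat > z.py <<'E'
import sys
from h import *
# z.py tag cam x0 y0 x1 y1
tag,n=sys.argv[1:3]; x0,y0,x1,y1=map(int,sys.argv[3:7]); f=optics.grab_frame(n)
k=int(min(790/(x1-x0),590/(y1-y0))); a=cv2.convertScaleAbs(f["image"][y0:y1,x0:x1],alpha=1.6,beta=20)
cv2.imwrite(f"pics/{tag}.png",cv2.resize(a,None,fx=k,fy=k,interpolation=cv2.INTER_CUBIC)); print(n,"scale",k)
E
python3 z.py j1 scene 340 130 425 195; python3 z.py j2 top 340 182 390 222
```

```text
scene scale 9
top scale 14
```

View pics/j1.png

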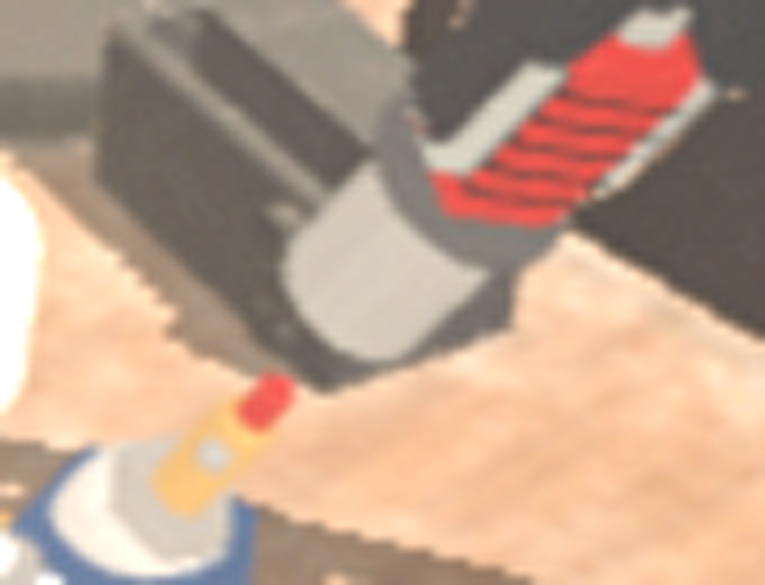

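View pics/j2.png

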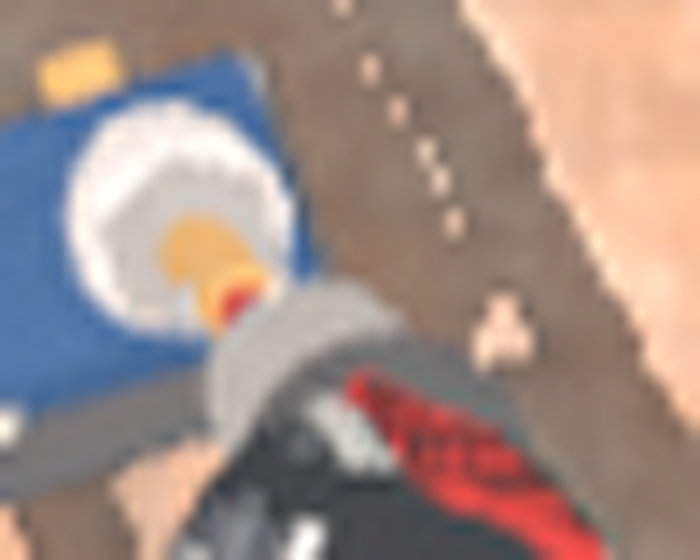

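```bash
cat > ov.py <<'E'
import sys
from h import *
from scipy.spatial.transform import Rotation as R
# project tool mouth ring (r17) at given TCP->mouth distance, flange rings, and nipple axis pts
def run(tag,base,L=.127,off=(0,0)):
    s=bot.get_state();p=s["tcp_pos"];M=R.from_rotvec(s["tool_rot"]).as_matrix()
    n=np.array([-.479,-.1437,.866]); u=np.array([.287,-.958,0]); v=np.cross(n,u)
    for cam,(x0,y0,x1,y1),k in(("scene",(340,130,425,195),9),("top",(340,182,390,222),14)):
        f=optics.grab_frame(cam); a=cv2.convertScaleAbs(f["image"][y0:y1,x0:x1],alpha=1.6,beta=20); a=cv2.resize(a,None,fx=k,fy=k,interpolation=cv2.INTER_CUBIC)
        P=lambda q:tuple(int(round(c)) for c in (proj(f,q)-[x0,y0]+.5)*k)
        th=np.linspace(0,2*np.pi,60)
        for x,r in((L,.017),(L-.041,.022)):
            cv2.polylines(a,[np.array([P(p+M@[x,off[0]+r*np.cos(t),off[1]+r*np.sin(t)]) for t in th])],True,(0,255,0),1)
        b=np.array(base)
        cv2.polylines(a,[np.array([P(b+.0185*(np.cos(t)*u+np.sin(t)*v)) for t in np.arange(6)*np.pi/3])],True,(255,0,255),1)
        for d in (0,.0315):cv2.polylines(a,[np.array([P(b+n*d+.007*(np.cos(t)*u+np.sin(t)*v)) for t in th])],True,(255,0,255),1)
        cv2.line(a,P(b),P(b+n*.044),(255,255,0),1)
        cv2.imwrite(f"pics/{tag}_{cam}.png",a)
    print(p,p+M@[L,off[0],off[1]],M[:,0])
if __name__=="__main__": run(sys.argv[1],[float(c) for c in sys.argv[2:5]])
E
python3 ov.py k .5735 .314 .058
```

```text
[0.47893944 0.28517769 0.2356483 ] [0.53989897 0.30349862 0.12575163] [ 0.47999635  0.14425934 -0.86532812]
```

View pics/k_scene.png

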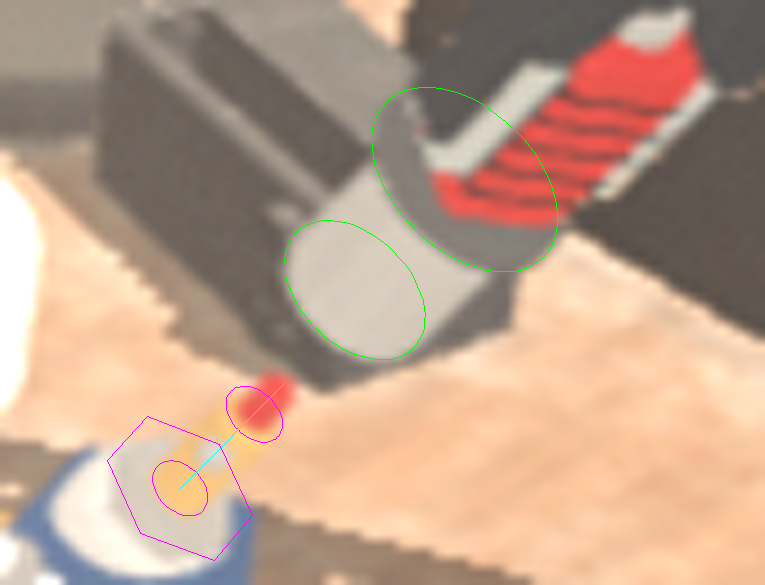

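View pics/k_top.png

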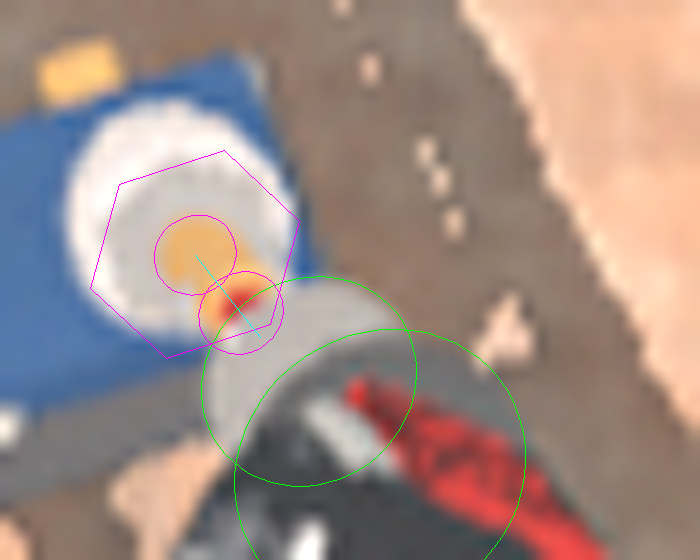

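Call:
step_arm([
  [[-0.25,-0.05,-0.15],[0,0,0]],
  [[0.42,0.126,-0.76],[0,0,0]],
  [[0.42,0.126,-0.76],[0,0,0]],
  [[0.42,0.126,-0.76],[0,0,0]],
  [[0.36,0.108,-0.65],[0,0,0]],
  [[0,0,0],[0,0,0]],
  [[0,0,0],[0,0,0]],
])

```text
clock: 14.9
tcp_pos: [0.4917, 0.2891, 0.2025]
tool_rot: [0.513, 1.079, -0.132]
contact_force: [-0.3, 0.3, -2.4]
gripper_width: 0.027
```

```bash
python3 ov.py l .5735 .314 .058; python3 -c "
from h import *;print(bot.get_state()['contact_force'])"
```

```text
[0.49165199 0.28908545 0.20246741] [0.55220023 0.30722803 0.09231407] [ 0.47675777  0.14285493 -0.86734912]
[ 0.62095055  0.08583996 -1.0088739 ]
```

View pics/l_scene.png

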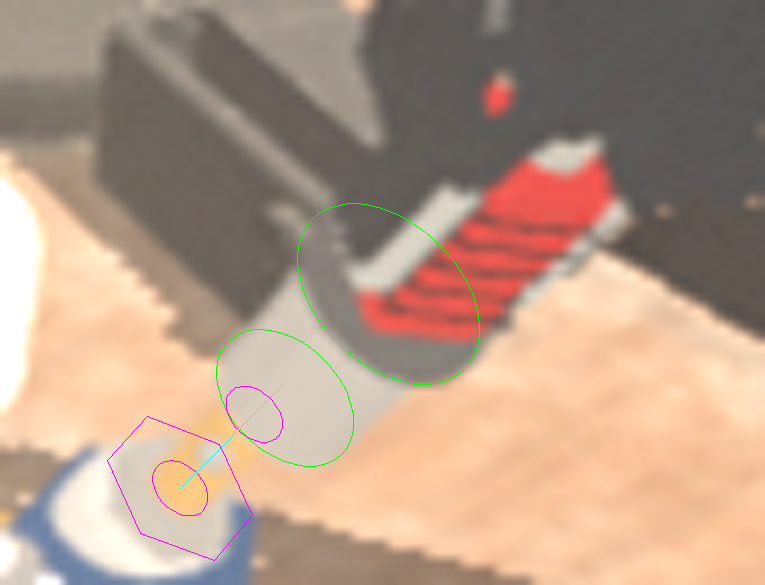

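View pics/l_top.png

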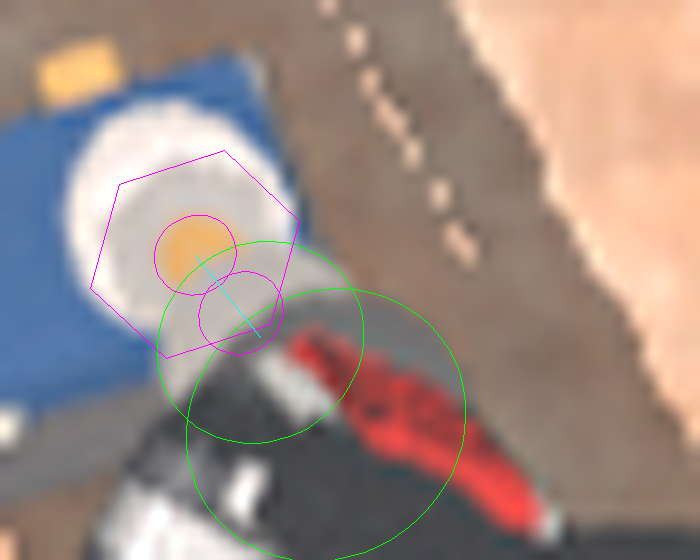

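Call:
step_arm([
  [[0.13,0.07,0.1],[0,0,0]],
  [[0.24,0.072,-0.433],[0,0,0]],
  [[0.24,0.072,-0.433],[0,0,0]],
  [[0.24,0.072,-0.433],[0,0,0]],
  [[0,0,0],[0,0,0]],
  [[0,0,0],[0,0,0]],
])

```text
clock: 15.6
tcp_pos: [0.5, 0.2919, 0.1906]
tool_rot: [0.513, 1.079, -0.132]
contact_force: [0.1, 0.1, -2.1]
gripper_width: 0.0269
```

```bash
python3 ov.py m .5735 .314 .058; python3 -c "
from h import *;print(bot.get_state()['contact_force'])"
```

```text
[0.50003475 0.29191743 0.19059426] [0.56060264 0.31007001 0.08045338] [ 0.47691251  0.14293366 -0.86725108]
[-0.01678599 -1.09236987 -1.74268537]
```

View pics/m_scene.png

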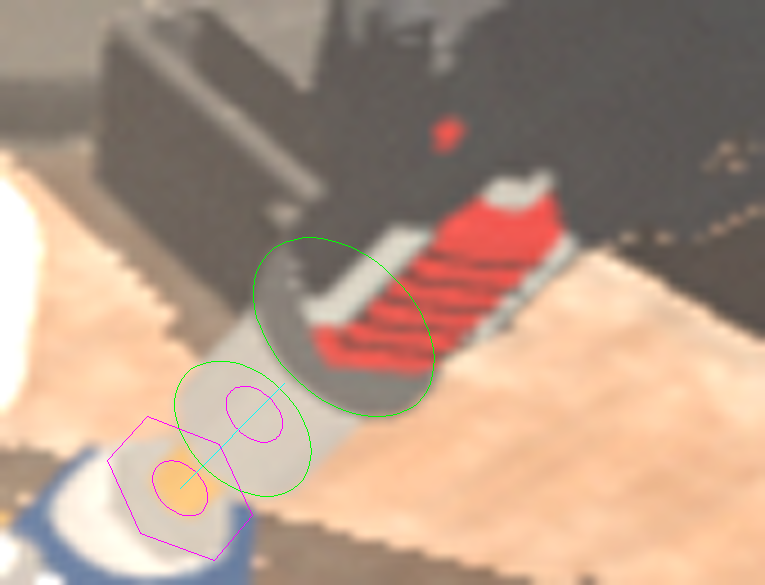

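Call:
step_arm([
  [[0.144,0.043,-0.26],[0,0,0]],
  [[0.144,0.043,-0.26],[0,0,0]],
  [[0.144,0.043,-0.26],[0,0,0]],
  [[0,0,0],[0,0,0]],
  [[0,0,0],[0,0,0]],
])

```text
clock: 16.2
tcp_pos: [0.5049, 0.2933, 0.1836]
tool_rot: [0.514, 1.077, -0.131]
contact_force: [0.2, -2.1, -0.2]
gripper_width: 0.027
```

Call:
step_arm([
  [[0.096,0.029,-0.173],[0,0,0]],
  [[0.096,0.029,-0.173],[0,0,0]],
  [[0.096,0.029,-0.173],[0,0,0]],
  [[0,0,0],[0,0,0]],
  [[0,0,0],[0,0,0]],
])

```text
clock: 16.7
tcp_pos: [0.5077, 0.2942, 0.1778]
tool_rot: [0.514, 1.078, -0.131]
contact_force: [3.8, -0.4, -3.1]
gripper_width: 0.0273
```

```bash
python3 ov.py n .5735 .314 .058; python3 -c "
from h import *;print(bot.get_state()['contact_force'],bot.get_state()['ft_torque'])"
```

```text
[0.50766499 0.29416809 0.17778378] [0.56835221 0.31236683 0.06771622] [ 0.47785218  0.14329717 -0.86667365]
[ 3.72359563e+00  2.12949385e-03 -4.82428346e+00] [-0.24491095 -0.14104195 -0.16872474]
```

View pics/n_scene.png

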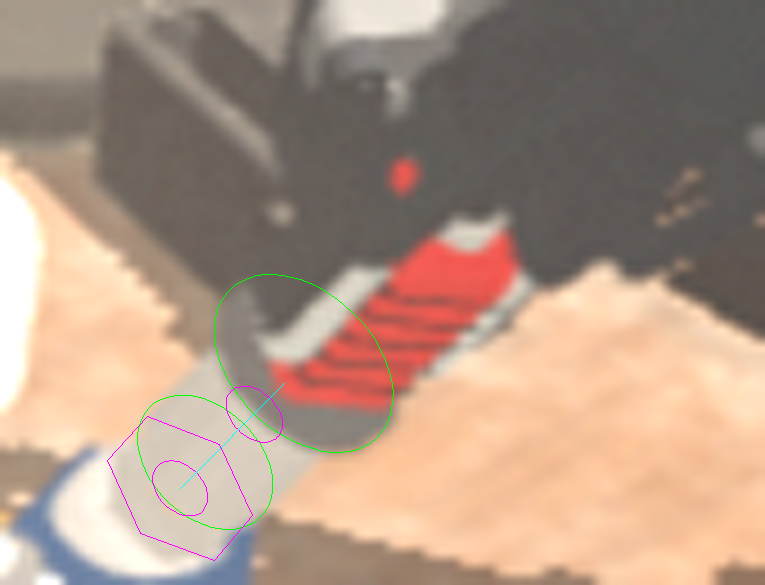

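Call:
step_arm([
  [[0.12,0.036,-0.217],[0,0,0]],
  [[0.12,0.036,-0.217],[0,0,0]],
  [[0.096,0.029,-0.173],[0,0,0]],
  [[0,0,0],[0,0,0]],
  [[0,0,0],[0,0,0]],
])

```text
clock: 17.3
tcp_pos: [0.5104, 0.2952, 0.1719]
tool_rot: [0.513, 1.079, -0.131]
contact_force: [-2.3, 0.1, 1.2]
gripper_width: 0.0271
```

```bash
python3 ov.py o .5735 .314 .058; python3 -c "
from h import *;print(bot.get_state()['contact_force'],bot.get_state()['ft_torque'])"
```

```text
[0.51035116 0.29524635 0.17189225] [0.57092043 0.31343613 0.06175827] [ 0.47692338  0.14322662 -0.86719676]
[-2.36321607 -1.0739217   1.20631463] [-0.11246073  0.58210683  0.02532811]
```

Call:
step_arm([
  [[0.096,0.029,-0.173],[0,0,0]],
  [[0.072,0.022,-0.13],[0,0,0]],
  [[0,0,0],[0,0,0]],
  [[0,0,0],[0,0,0]],
])

```text
clock: 17.8
tcp_pos: [0.5122, 0.2957, 0.1688]
tool_rot: [0.513, 1.079, -0.131]
contact_force: [-5.3, -0.5, 2.8]
gripper_width: 0.0272
```

Call:
step_arm([
  [[0.048,0.014,-0.087],[0,0,0]],
  [[0.024,0.007,-0.043],[0,0,0]],
  [[0,0,0],[0,0,0]],
  [[0,0,0],[0,0,0]],
])

```text
clock: 18.2
tcp_pos: [0.5129, 0.2959, 0.1676]
tool_rot: [0.513, 1.079, -0.131]
contact_force: [-4.9, 0.3, 2.4]
gripper_width: 0.0273
```

```bash
python3 ov.py p .5735 .314 .058; python3 -c "
from h import *;print(bot.get_state()['contact_force'],bot.get_state()['ft_torque'])"
```

```text
[0.51285622 0.29593822 0.16758565] [0.57344793 0.31412812 0.05746402] [ 0.47710009  0.14322755 -0.8670994 ]
[-5.04223529 -0.56650328  2.82518755] [-0.02402496  0.7748332   0.07397936]
```

View pics/p_scene.png

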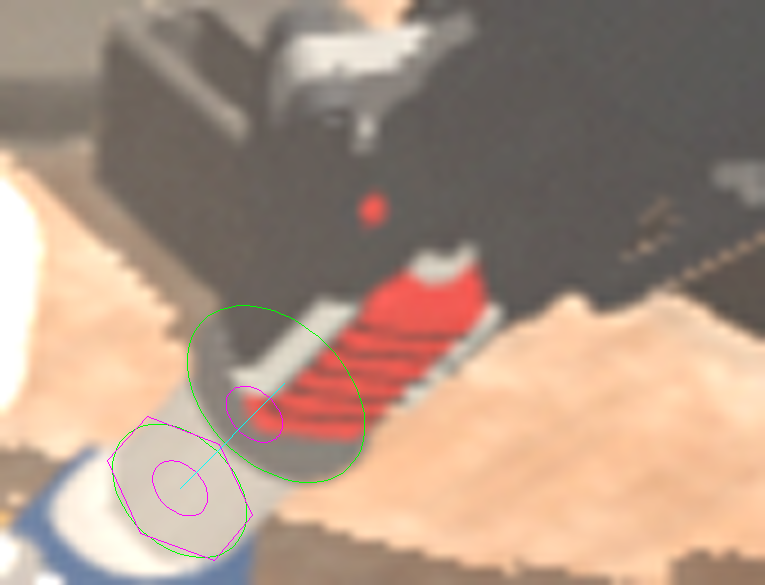

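View pics/p_top.png

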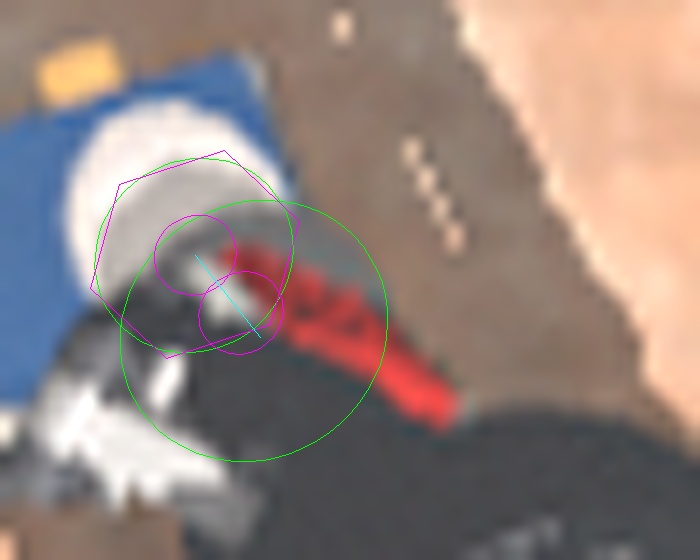

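Call:
step_arm([
  [[0.048,0.014,-0.087],[0,0,0]],
  [[0,0,0],[0,0,0]],
  [[0,0,0],[0,0,0]],
])

```text
clock: 18.6
tcp_pos: [0.5129, 0.296, 0.1675]
tool_rot: [0.513, 1.079, -0.132]
contact_force: [-12.8, -3.9, 11.6]
gripper_width: 0.027
```

```bash
python3 - <<'E'
from h import *
S=optics.grab_frame("scene"); print("lever post",blobs(S,(5,150,120),(16,255,255),(300,165,345,235)))
cv2.imwrite("pics/last.png",S["image"]); s=bot.get_state(); print(s["tcp_pos"],s["contact_force"],s["gripper_width"],np.abs(s["qd"]).max(),s["clock"])
E
```

```text
lever post [([310, 176, 7, 20, 110], [313.43, 185.2])]
[0.51292454 0.29600359 0.16754488] [-13.41410818  -3.36932285  11.83325557] 0.026975673098662514 0.0016260448057883352 18.65
```

View pics/last.png

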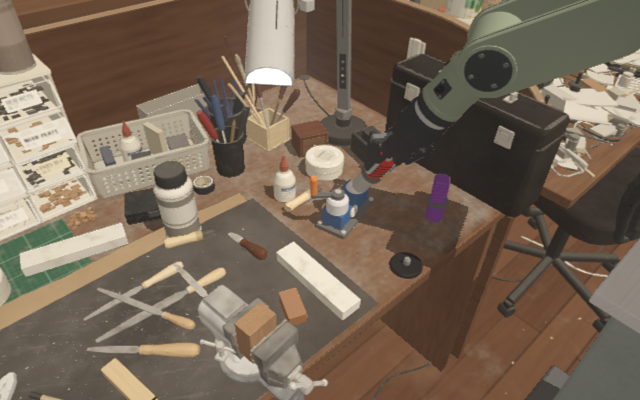

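The picture shows the coupler on the nipple at about (368,180). The lever post is at its rest pixel (313.4,185.2), and the other things haven't moved.

```bash
python3 -c "
from station import bot; print(bot.finish_job())"
```

```text
the job is handed in; nothing more can be done
None
```

I handed the job in at about 18.7 s with the coupler pressed home on the nipple and still gripped. `finish_job` gives no verdict, so what follows is from my own checks.

- **Lever:** I pushed it to its stop. Triangulation of the post gave about 1.22 rad, and the force rose to about 7.5 N. It then sprang back. In the last picture the post is at exactly its starting pixel (313.4, 185.2).
- **Coupler:** I took the red one off the dock, tilted it 30° and pressed it onto the nipple. The axial force reversed (a forward pull of about 4 N) as it passed the catch balls, then rose to about 7 N as the plunger went in. On the last nudge the tool stopped moving and the force jumped to about 18 N, which I read as the mouth sitting on the hex shoulder.
- **Last checks:**
  - Estimated from the tool pose, the mouth was within about 0.5 mm of the shoulder and axis I had measured, and the axes agreed to about 0.01 rad.
  - The grip opening was 27 mm at an 80 N setting, and the arm was at rest.
  - In the last scene picture the other things on the desk looked unmoved. I checked this by eye and did not measure it.
- **Disagreements:** None of the checks failed. The two cameras differed by 1–3 mm in places, and the tool position readings varied by 1–2 mm, mainly just after camera calls.

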